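Vent the air-test manifold

ROBOT

A 7-joint arm with a two-finger parallel gripper is mounted at the origin on the work surface. World frame = base frame: x ahead of the robot, y to its left, z up, the work surface at z = 0. Lengths are in m, angles in rad, forces in N, time in s.
With the tool pointing down it reaches from about 0.4 to 0.85 m from the base axis. Payload 10.4 kg.
Tool frame: the origin (TCP) lies between the finger pads; the fingertips stand 11 mm ahead of it and the grasp point (between the pads) lies 8 mm behind it; z points along the fingers, y is the direction in which the jaws open and shut (so a half turn about z gives the same grasp; the last joint's range is limited). The gripper opens to 87 mm and grips with 3 to 60 N. Pads are 19 mm wide; open, the fingers measure 117 mm over their backs; the gripper's body (75 mm by 190 mm) begins 51 mm behind the grasp point.
Start: joints at [-1.224, 0.332, -0.065, 1.46, 0.022, 1.35, -0.088], TCP at [0.226, 0.583, 0.234] pointing down, gripper open.
Joint ranges: [-2.6, 2.6], [-0.5, 2.12], [-1.47, 1.34], [0.16, 2.42], [-1.27, 4.41], [0.06, 2.06], [-2.6, 2.6]. Speed limits (rad/s): [2.22, 2.22, 2.79, 2.79, 3.14, 3.14, 3.14].

INTERFACE

Orientations are given as a unit quaternion [x, y, z, w].
In Python, from bench import r, eyes gives the robot as it stands.
- The arm moves only by the shell command python3 -m inch 'ROWS' [FORCE]. ROWS is a JSON object of lists of equal length, an entry for each row: "translation": the shift along the world's x, y, z scaled (see below), a list of three; "rot": the turn, a rotation vector about the world's x, y, z scaled (see below), a list of three; "jaw": the finger opening in mm, from 0 to 87. In form: {"translation": [[tx, ty, tz], ...], "rot": [[ax, ay, az], ...], "jaw": [jaw, ...]}. A call has 1 to 20 rows; each row is the pose to reach, as a shift and turn from the pose measured when the call began; what a row does not reach only later rows make up. The controller multiplies each number of a shift by 100 mm and each number of a turn by 60 degrees. A row lasts 1/10 s, in which the tool goes at most 50 mm and 8.59 degrees, less where a joint would pass 70% of its speed; a pose out of reach is approached as far as the arm can. A call with a number of a shift or a turn outside -1 to 1 is refused whole. A call with a gripper value outside its range is refused whole. The fingers move at their own pace and stop on an object; FORCE is the grip in N (left out, the last holds). Time passes only in rows, so rows that repeat a pose let the fingers close. It gives the time, the measured TCP pose, the force and the opening at its end, in the units of the state.
- r.read_state(): the state, without advancing time (a new reading comes with each control period).
- eyes.camera(name): name is "scene" or "top" or "wrist"; returns the picture (480x640x3 uint8, blue, green, red); there is no depth.
- eyes.calibration(name): a dict with "fx", "fy", "cx", "cy" (pixels), "R" (3x3) and "t" (3): a world point X has camera coordinates R X + t; the wrist camera has in their place "hand_eye" (4x4, takes a point from camera to tool coordinates, whose origin is the TCP and whose axes are the flange's). Camera axes: x right, y down, z forward; pixel columns grow to the right and rows downward; lengths in m; the calibration is good to about 2 mm. A picture is of the moment at which its call begins: read the wrist's pose just before it. calibration takes no time and is no camera call.
- r.close_job(): hands the job in, once; it reports no verdict.
The state is a dict: "time": time; "joint_positions": joint angles; "joint_vel": joint speeds; "joint_torque": joint torques, N m; "ee_pos": TCP position; "eef_rot": TCP orientation; "ft_force": force on the tool from outside, world axes, zero at the start; "torque": the same for the moment, N m; "width": finger opening in m.
Only numpy, scipy, OpenCV 4.12 (cv2) and the standard library are available. Lean on these libraries where they do the work, as an engineer would, in place of code of your own. Each camera call takes 0.05 s, during which the arm holds its last target. There are 200 camera calls.

TASK

The leak test is over, so let the air out of the white PVC test manifold: unscrew the small knurled brass lock nut of its air valve (anticlockwise) all the way to the top of its thread, then press the freed bright valve tip down gently - it bends easily - and keep it down until the gauge needle has sunk to zero. Then let go, leave the nut open, and leave the loose fittings on the board where they are.

Things in the scene. Friction and masses are not known exactly. Their poses are not given: they have to be found in the camera images.
- stand: Plywood board 240 x 460 x 18 mm on the bench; origin at the centre of its underside, z up, y along its long side. Over its centre line (x = 0), on two upright threaded rods, stands the white PVC manifold: a 33 mm pipe along y, 416 mm long, with two upright tees. The rods are screwed in or out: add one unknown amount h, 0 to 24 mm, to every height given for the manifold.
- valve_foot (a point): Point on the board's top, plumb below the upright axis of the brass air valve (tells nothing of h). Heights above it, each plus h: hexagonal foot of the valve (23 mm wide) up to 137 mm; bare stem 8.4 mm wide up to 159 mm; tight lock nut, 12.4 mm wide and 8 mm high, 159 to 167 mm; out of the nut stands the bright valve pin, 4.6 mm wide, its tip at 177 mm.
- valve_over (a point): Point on the valve's axis 220 mm above the board's top, always clear of the valve. Below it stands the valve pin. With the nut tight the pin cannot go down. With the nut open it goes down against a spring: 2.4 N starts it, at 2 mm (5 N) it opens the seal and the air begins to leave, at 3 mm (6 N) it is hard on its stop. It springs back when let go. More than 12 N on its tip bends it.
- gauge_foot (a point): Point on the board's top, plumb below the middle of the pressure gauge, 150 mm from the valve's axis. The gauge is a steel case 67 mm wide with its white dial facing up; its rim is at 169 mm, plus h, above this point.
- lock_nut (a joint): Angle of the knurled brass lock nut, rad; grows as it is unscrewed (anticlockwise from above). 0 is tight; starts at 0 to 0.5; stops at the top of its thread at 6.6, a little over one turn. The thread lifts it 3 mm a turn along the pin. Forced on past that stop it slips in the grip and may roll back a little. It turns stiffly (0.1 N m), stays where left, and rides on the pin.
- gauge (a joint): Angle of the red gauge needle, rad. 0 is zero pressure, where it points to the broad green mark (in the board's frame midway between -x and +y); grows clockwise from above, full scale 4.7. Starts at 1.9 to 3.3. It sinks only while the valve is open, in 2 to 3 s to zero with the tip held down.
- elbow: Loose white PVC elbow, 43 mm thick, lying on the board; origin under its corner, its two 45 mm sockets along its x and y. Leave it alone.
- coupling: Loose black coupling standing on the board, 52 mm across, 55 mm high; origin at the centre of its underside. Leave it alone.
- tape_roll: Loose white roll of thread tape lying flat on the board, 52 mm across, 14 mm high; origin at the centre of its underside. Leave it alone.

How it is judged:
By the outcome, as a careful person would: the job done as asked, in the order asked, and still so for the second after the job is handed in, with the robot touching nothing.
It also fails if it takes over 72 s, if anything falls off the work surface, if the arm or the gripper's body presses on something with over 40 N, if the wrist force passes 120 N, or if a joint passes its speed limit or range.

## Working session

There is one attempt and no reset: what is moved stays moved. The work goes in short steps, Python scripts to look and compute and a shell command to move; the robot and the scene stay as the last step left them, time stands still between calls to the robot, and variables do not carry over. Pictures are saved under pics/ and viewed, about 8 in all and at most 12, crops included, and the job is handed in when it is done.

```bash
mkdir -p pics; ls
python3 - <<'E'
from bench import r, eyes
import cv2, numpy as np
s=r.read_state(); print({k:np.round(v,4).tolist() for k,v in s.items()})
for n in("scene","top","wrist"):
    c=eyes.calibration(n); print(n,{k:np.round(v,4).tolist() for k,v in c.items()})
    cv2.imwrite(f"pics/{n}0.png",eyes.camera(n))
E
```

```text
pics
{'time': 0.0, 'joint_positions': [-1.2236, 0.3329, -0.0647, 1.4609, 0.0216, 1.3499, -0.0885], 'joint_vel': [-0.0001, -0.0003, -0.0002, -0.0002, -0.0003, 0.0009, 0.0001], 'joint_torque': [-0.0, -62.3256, 0.0248, -38.9904, -0.0613, 0.0399, 0.0002], 'ee_pos': [0.2257, 0.5824, 0.2327], 'eef_rot': [0.1838, 0.983, -0.0007, -0.0001], 'ft_force': [-0.0649, -0.1348, -0.0475], 'torque': [0.0472, 0.0336, 0.0305], 'width': 0.087}
scene {'fx': 509.9048, 'fy': 509.9048, 'cx': 313.9824, 'cy': 234.8025, 'R': [[-0.4295, 0.903, -0.0074], [0.5767, 0.268, -0.7718], [-0.6949, -0.3358, -0.6359]], 't': [0.2061, -0.1944, 1.2672]}
top {'fx': 435.48, 'fy': 435.48, 'cx': 321.3101, 'cy': 246.2737, 'R': [[0.0899, -0.9959, -0.0027], [-0.9709, -0.087, -0.2231], [0.2219, 0.0227, -0.9748]], 't': [-0.007, 0.6072, 0.8038]}
wrist {'fx': 413.2945, 'fy': 413.2945, 'cx': 318.3641, 'cy': 238.9292, 'hand_eye': [[-0.0, -0.9541, -0.2995, 0.0826], [1.0, 0.0001, -0.0004, -0.0004], [0.0005, -0.2995, 0.9541, -0.1517], [0.0, 0.0, 0.0, 1.0]]}
```

View pics/top0.png

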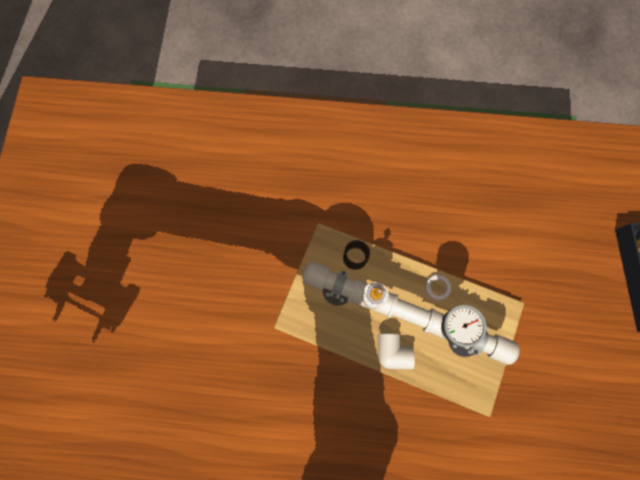

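View pics/scene0.png

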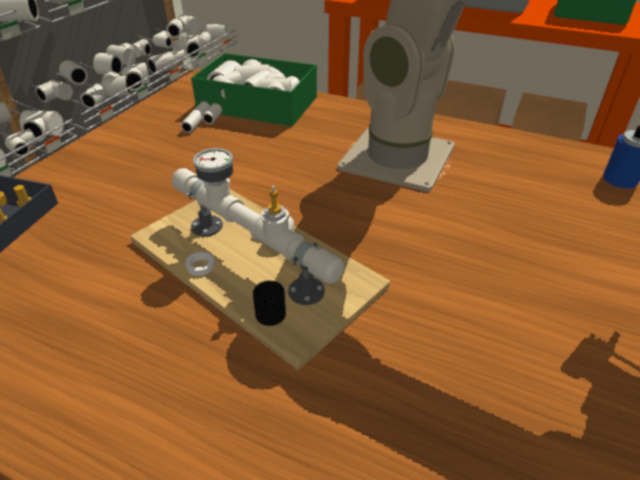

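The top view shows the valve's brass at about (376,294), the gauge at (464,325), and the board corners near (318,224), (522,300), (490,416) and (276,327). In the scene view the valve tip is near (275,187) and the gauge near (213,158).

```bash
cat > h.py <<'E'
import numpy as np, cv2
from bench import r, eyes
from scipy.spatial.transform import Rotation as Ro
def cam(n,s=None):
    c=eyes.calibration(n); K=(c["fx"],c["fy"],c["cx"],c["cy"])
    if n!="wrist":
        R=np.array(c["R"]); return K,R,np.array(c["t"])
    T=np.eye(4);T[:3,:3]=Ro.from_quat(s["eef_rot"]).as_matrix();T[:3,3]=s["ee_pos"]
    I=np.linalg.inv(T@np.array(c["hand_eye"])); return K,I[:3,:3],I[:3,3]
def ray(C,uv):
    K,R,t=C; d=R.T@np.array([(uv[0]-K[2])/K[0],(uv[1]-K[3])/K[1],1]); return -R.T@t,d/np.linalg.norm(d)
def onz(C,uv,z):
    o,d=ray(C,uv); return o+d*(z-o[2])/d[2]
def tri(*cu):
    A=np.zeros((3,3));b=np.zeros(3);P=[]
    for C,uv in cu:
        o,d=ray(C,uv);M=np.eye(3)-np.outer(d,d);A+=M;b+=M@o;P.append((M,o))
    x=np.linalg.solve(A,b); return x,[np.linalg.norm(M@(x-o)) for M,o in P]
def proj(C,X):
    K,R,t=C;p=R@np.asarray(X)+t; return np.array([K[0]*p[0]/p[2]+K[2],K[1]*p[1]/p[2]+K[3]])
E
python3 - <<'E'
from h import *
T=cam("top");S=cam("scene");np.set_printoptions(precision=4,suppress=True)
t=cv2.imread("pics/top0.png");s=cv2.imread("pics/scene0.png")
cs=[onz(T,p,.018) for p in((318,224),(522,300),(490,416),(276,327))]
print(np.array(cs)); print([np.linalg.norm(cs[i]-cs[(i+1)%4]) for i in range(4)])
def crop(i,x,y,w,f): return cv2.resize(i[y-w:y+w,x-w:x+w],None,fx=f,fy=f,interpolation=cv2.INTER_NEAREST)
cv2.imwrite("pics/c1.png",np.hstack([crop(t,376,294,20,10),crop(s,275,200,20,10)]))
print("gauge",tri((T,(464,325)),(S,(213,158))))
print("valve",tri((T,(376,293)),(S,(275,187))))
E
```

```text
[[ 0.6651  0.06    0.018 ]
 [ 0.5407 -0.3738  0.018 ]
 [ 0.3086 -0.309   0.018 ]
 [ 0.4407  0.1253  0.018 ]]
[np.float64(0.4513044136258614), np.float64(0.2409013525350151), np.float64(0.4539370328225115), np.float64(0.23375047421817566)]
gauge (array([ 0.4656, -0.1988,  0.1994]), [np.float64(0.00016257646830867694), np.float64(0.0001625764683087445)])
valve (array([ 0.5046, -0.0534,  0.2042]), [np.float64(0.0011518283016855179), np.float64(0.0011518283016855356)])
```

View pics/c1.png

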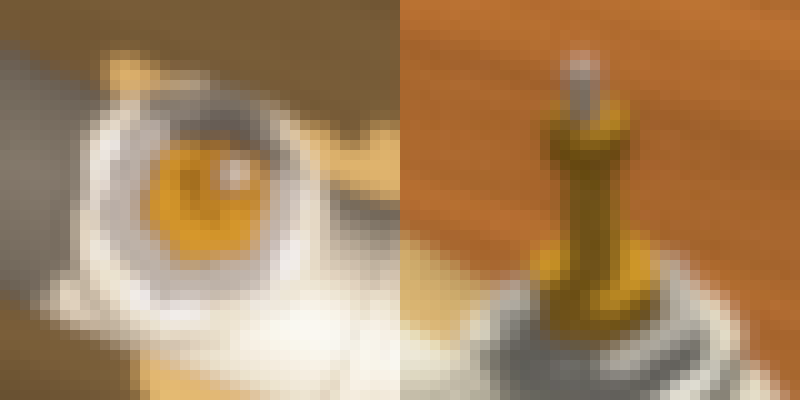

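The crop puts the bright tip at top (379.0,290.7) and scene (272.7,185.7). The tight nut sits just below it.

Run:
```python
from h import *
np.set_printoptions(precision=4,suppress=True)
T=cam("top");S=cam("scene")
x,e=tri((T,(379,290.7)),(S,(272.7,185.9)));print(x,e,"h mm",(x[2]-.195)*1e3)
g=np.array([.4656,-.1988]);print("dist",np.linalg.norm(x[:2]-g),"board y dir",(x[:2]-g))
for h in(0,.008,.012,.02):
    print(h,onz(T,(379,290.7),.195+h),onz(S,(272.7,185.9),.195+h))
s=r.read_state();print(x-s["ee_pos"],Ro.from_quat(s["eef_rot"]).as_matrix())
```

```text
[ 0.5079 -0.0567  0.2075] [np.float64(8.018057681941203e-05), np.float64(8.018057681940907e-05)] h mm 12.535042758661186
dist 0.1482472108708963 board y dir [0.0423 0.1421]
0 [ 0.5095 -0.0581  0.195 ] [ 0.4919 -0.0665  0.195 ]
0.008 [ 0.5085 -0.0572  0.203 ] [ 0.5021 -0.0603  0.203 ]
0.012 [ 0.5079 -0.0567  0.207 ] [ 0.5072 -0.0572  0.207 ]
0.02 [ 0.5068 -0.0558  0.215 ] [ 0.5174 -0.051   0.215 ]
[ 0.2821 -0.6392 -0.0254] [[-0.9324  0.3614 -0.0003]
 [ 0.3614  0.9324 -0.001 ]
 [-0.0001 -0.0011 -1.    ]]
```

```bash
python3 -m inch '{"translation":[[0,0,0.5],[0.2,-0.5,0.7],[0.4,-0.9,0.7],[0.4,-0.9,0.7]],"rot":[[0,0,0],[0,0,0],[0,0,0],[0,0,0]],"jaw":[87,60,40,40]}' 50
python3 -m inch '{"translation":[[0.2,-0.5,0],[0.4,-0.95,0],[0.4,-0.95,0]],"rot":[[0,0,0],[0,0,0],[0,0,0]],"jaw":[40,40,40]}'
python3 -m inch '{"translation":[[0.2,-0.5,0],[0.4,-0.95,0],[0.4,-0.95,0]],"rot":[[0,0,0],[0,0,0],[0,0,0]],"jaw":[40,40,40]}'
python3 -c "
from h import *
s=r.read_state();print(np.round(s['joint_positions'],3))"
```

```text
time: 0.55
ee_pos: [0.2705, 0.4878, 0.3045]
eef_rot: [0.188, 0.982, -0.0, 0.001]
ft_force: [0.3, 0.7, 0.4]
width: 0.0702
time: 0.85
ee_pos: [0.3138, 0.3878, 0.3049]
eef_rot: [0.191, 0.982, -0.0, 0.002]
ft_force: [0.0, -0.4, -0.5]
width: 0.047
time: 1.15
ee_pos: [0.3564, 0.2878, 0.3051]
eef_rot: [0.195, 0.981, -0.001, 0.002]
ft_force: [-0.5, 0.9, -0.5]
width: 0.0403
[-0.926 -0.078  0.135  1.769  0.015  1.448  0.386]
```

```bash
python3 -m inch '{"translation":[[0.2,-0.5,0],[0.4,-0.95,0],[0.4,-0.95,0],[0.4,-0.95,0],[0.4,-0.95,0],[0.4,-0.95,0],[0.4,-0.95,0],[0.4,-0.95,0]],"rot":[[0,0,-0.14],[0,0,-0.28],[0,0,-0.42],[0,0,-0.56],[0,0,-0.7],[0,0,-0.84],[0,0,-0.98],[0,0,-1]],"jaw":[40,40,40,40,40,40,40,40]}'
python3 -m inch '{"translation":[[0.2,-0.5,0],[0.4,-0.95,0],[0.4,-0.95,0],[0.4,-0.95,0],[0.4,-0.95,0],[0.4,-0.95,0],[0.4,-0.95,0],[0.4,-0.95,0]],"rot":[[0,0,-0.14],[0,0,-0.28],[0,0,-0.42],[0,0,-0.56],[0,0,-0.7],[0,0,-0.84],[0,0,-0.98],[0,0,-1]],"jaw":[40,40,40,40,40,40,40,40]}'
python3 -m inch '{"translation":[[0.35,-0.5,0],[0.65,-0.95,0],[0.7,-1,0],[0.7,-1,0]],"rot":[[0,0,0],[0,0,0],[0,0,0],[0,0,0]],"jaw":[40,40,40,40]}'
python3 -m inch '{"translation":[[0,-0.4,-0.2],[0,-0.4,-0.3],[0,-0.4,-0.3]],"rot":[[0,0,0],[0,0,0],[0,0,0]],"jaw":[40,40,40]}'
python3 -c "
from h import *
s=r.read_state();print(np.round(s['joint_positions'],3))
im=eyes.camera('wrist');cv2.imwrite('pics/w1.png',im)
C=cam('wrist',s);print(s['ee_pos'],proj(C,[.508,-.057,.2075]),proj(C,[.508,-.057,.1895]))"
```

```text
time: 1.95
ee_pos: [0.3963, 0.1931, 0.305]
eef_rot: [0.66, 0.751, -0.002, 0.002]
ft_force: [0.5, 0.2, 0.1]
width: 0.0399
time: 2.75
ee_pos: [0.4362, 0.0982, 0.3048]
eef_rot: [0.947, 0.321, -0.003, 0.001]
ft_force: [-0.2, 0.5, 0.1]
width: 0.0401
time: 3.15
ee_pos: [0.5073, -0.005, 0.3045]
eef_rot: [0.947, 0.321, -0.003, 0.001]
ft_force: [0.5, 0.2, -0.4]
width: 0.0401
time: 3.45
ee_pos: [0.5063, -0.0448, 0.2731]
eef_rot: [0.947, 0.322, -0.004, 0.001]
ft_force: [0.4, 0.8, 0.6]
width: 0.0399
[-0.453  0.046  0.468  1.72  -0.017  1.387 -0.897]
[ 0.50633137 -0.04483738  0.27313889] [336.62887538 272.09671809] [335.41035321 260.69628461]
```

View pics/w1.png

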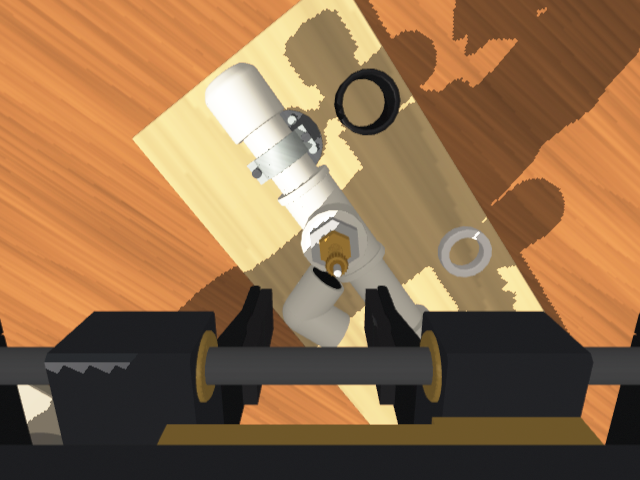

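The wrist view shows the tip at (337,272), against (336.6,272.1) predicted, so the position holds to about 1 mm. I'll go down over the nut and grip it.

```bash
python3 -m inch '{"translation":[[0.02,-0.12,0],[0.02,-0.12,-0.3],[0.02,-0.12,-0.6],[0.02,-0.12,-0.83],[0.02,-0.12,-0.83],[0.02,-0.12,-0.83]],"rot":[[0,0,0],[0,0,0],[0,0,0],[0,0,0],[0,0,0],[0,0,0]],"jaw":[40,40,40,40,40,40]}' 50
python3 -m inch '{"translation":[[0,0,0],[0,0,0],[0,0,0],[0,0,0],[0,0,0],[0,0,0],[0,0,0]],"rot":[[0,0,0],[0,0,0],[0,0,0],[0,0,0],[0,0,0],[0,0,0],[0,0,0]],"jaw":[25,18,15,8,5,5,5]}' 50
python3 -c "
from h import *
s=r.read_state();print(np.round(s['torque'],3),s['width'],s['ee_pos'])
im=eyes.camera('wrist');cv2.imwrite('pics/w2.png',im[150:480,140:540])"
```

```text
time: 4.1
ee_pos: [0.5093, -0.0558, 0.1922]
eef_rot: [0.946, 0.323, -0.003, 0.001]
ft_force: [0.6, -0.5, 0.6]
width: 0.0399
time: 4.8
ee_pos: [0.5095, -0.0558, 0.1924]
eef_rot: [0.946, 0.323, -0.003, 0.001]
ft_force: [-0.4, -0.3, 1.7]
width: 0.01
[-0.152  0.116 -0.026] 0.009991925914042783 [ 0.5094662  -0.05582477  0.1924239 ]
```

View pics/w2.png

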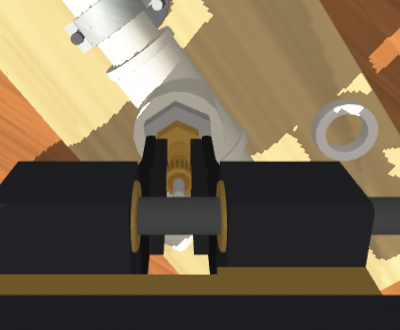

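```bash
python3 -c "
from h import *
s=r.read_state();print(s['width'],s['ee_pos'],s['ft_force'],np.round(s['torque'],3))
C=cam('wrist',s)
for p in ([.508,-.057,.2075],[.508,-.057,.1975],[*s['ee_pos'][:2],.2075],[*s['ee_pos'][:2],.1975]): print(proj(C,p))
im=eyes.camera('wrist');cv2.imwrite('pics/w3.png',cv2.resize(im[250:420,250:390],None,fx=4.2,fy=3.5,interpolation=2))"
```

```text
0.009766188371471652 [ 0.50948085 -0.05581998  0.19241881] [-0.06759114  0.38116599  2.64345407] [-0.111 -0.006  0.01 ]
[317.42711489 344.05802   ]
[317.47400271 330.33889893]
[317.35207249 339.64843305]
[317.40346487 326.13598231]
```

View pics/w3.png

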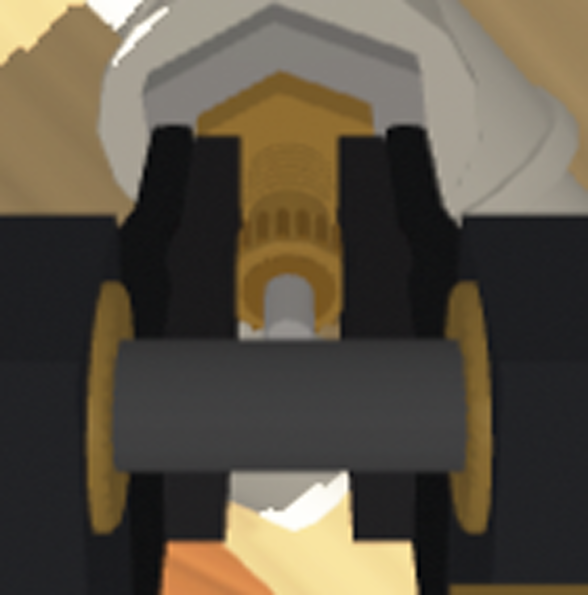

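The nut's top is centred at about (319,331), between the pads. The TCP sits about 2 mm off the valve axis along the pads, so I'll open, recentre, grip again and start turning.

```bash
python3 -m inch '{"translation":[[0,0,0],[0,0,0],[-0.02,-0.015,-0.01],[-0.02,-0.015,-0.01],[-0.02,-0.015,-0.01],[-0.02,-0.015,-0.01],[-0.02,-0.015,-0.01],[-0.02,-0.015,-0.01]],"rot":[[0,0,0],[0,0,0],[0,0,0],[0,0,0],[0,0,0],[0,0,0],[0,0,0],[0,0,0]],"jaw":[22,22,22,22,5,5,5,5]}' 40
python3 -m inch '{"translation":[[0,0,0],[0,0,0],[0,0,0],[0,0,0.005],[0,0,0.005],[0,0,0.005],[0,0,0.005],[0,0,0.005]],"rot":[[0,0,0.14],[0,0,0.28],[0,0,0.42],[0,0,0.56],[0,0,0.7],[0,0,0.84],[0,0,0.98],[0,0,1]],"jaw":[5,5,5,5,5,5,5,5]}'
python3 -c "
from h import *
s=r.read_state();print(s['width'],s['ee_pos'],s['ft_force'],np.round(s['torque'],3),np.round(s['joint_positions'],3))
im=eyes.camera('wrist');cv2.imwrite('pics/w4.png',cv2.resize(im[250:420,250:390],None,fx=4.2,fy=3.5,interpolation=2))"
```

```text
time: 5.7
ee_pos: [0.5075, -0.0573, 0.1914]
eef_rot: [0.946, 0.323, -0.003, 0.001]
ft_force: [-0.1, -0.8, -0.4]
width: 0.0101
time: 6.5
ee_pos: [0.5081, -0.0576, 0.1921]
eef_rot: [0.657, 0.754, -0.002, 0.003]
ft_force: [4.5, -0.5, -3.0]
width: 0.0101
0.010094710822035191 [ 0.50814308 -0.05763035  0.19207854] [ 4.54102426 -0.53603184 -2.95773854] [-0.368 -0.998 -0.122] [-0.372  0.102  0.42   1.838 -0.038  1.208  0.196]
```

View pics/w4.png

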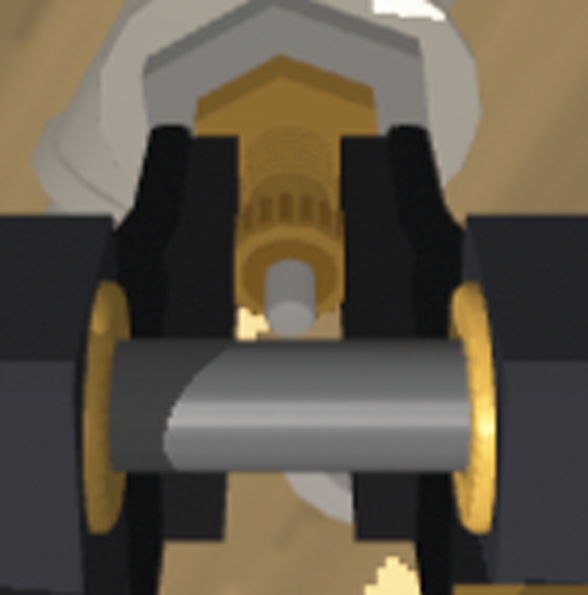

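The moment of -0.12 N m about z matches the stiff thread, so the nut is turning with the grip. I'll continue.

```bash
python3 -m inch '{"translation":[[0,0,0],[0,0,0],[0,0,0.002],[0,0,0.004],[0,0,0.004],[0,0,0.004],[0,0,0.004],[0,0,0.004]],"rot":[[0,0,0.14],[0,0,0.28],[0,0,0.42],[0,0,0.56],[0,0,0.7],[0,0,0.84],[0,0,0.98],[0,0,1]],"jaw":[5,5,5,5,5,5,5,5]}'
python3 -c "
from h import *
s=r.read_state();print(s['width'],np.round(s['torque'],3),np.round(s['joint_positions'],3))"
python3 -m inch '{"translation":[[0,0,0],[0,0,0],[0,0,0.002],[0,0,0.004],[0,0,0.004],[0,0,0.004],[0,0,0.004],[0,0,0.004]],"rot":[[0,0,0.14],[0,0,0.28],[0,0,0.42],[0,0,0.56],[0,0,0.7],[0,0,0.84],[0,0,0.98],[0,0,1]],"jaw":[5,5,5,5,5,5,5,5]}'
python3 -c "
from h import *
s=r.read_state();print(s['width'],np.round(s['torque'],3),np.round(s['joint_positions'],3),2*np.arctan2(*s['eef_rot'][1::-1])*57.3)"
```

```text
time: 7.35
ee_pos: [0.5087, -0.0571, 0.1926]
eef_rot: [0.193, 0.981, 0.001, 0.004]
ft_force: [4.6, 0.8, -2.7]
width: 0.0103
0.010346749740549182 [ 0.184 -1.058 -0.112] [-0.318  0.099  0.364  1.837 -0.038  1.204  1.24 ]
time: 8.15
ee_pos: [0.5087, -0.0564, 0.193]
eef_rot: [-0.324, 0.946, 0.003, 0.003]
ft_force: [1.1, 3.1, -0.8]
width: 0.0101
0.010094135442500164 [ 0.643 -0.293 -0.057] [-0.264  0.103  0.311  1.831 -0.042  1.21   2.29 ] 217.80887480378237
```

```bash
python3 -m inch '{"translation":[[0,0,0],[0,0,0],[-0.007,-0.006,0],[-0.007,-0.006,0],[-0.007,-0.006,0],[-0.007,-0.006,0],[-0.007,-0.006,0],[-0.007,-0.006,0],[-0.007,-0.006,0],[-0.007,-0.006,0],[-0.007,-0.006,0]],"rot":[[0,0,0],[0,0,0],[0,0,-0.14],[0,0,-0.28],[0,0,-0.42],[0,0,-0.56],[0,0,-0.7],[0,0,-0.84],[0,0,-0.98],[0,0,-1],[0,0,-1]],"jaw":[24,24,24,24,24,24,24,24,24,24,24]}'
python3 -m inch '{"translation":[[0,0,0],[0,0,0],[0,0,0],[0,0,0],[0,0,0],[0,0,0],[0,0,0],[0,0,0]],"rot":[[0,0,-0.14],[0,0,-0.28],[0,0,-0.42],[0,0,-0.56],[0,0,-0.7],[0,0,-0.84],[0,0,-0.98],[0,0,-1]],"jaw":[24,24,24,24,24,24,24,24]}'
python3 -m inch '{"translation":[[0,0,0],[0,0,0],[0,0,0],[0,0,0],[0,0,0],[0,0,0],[0,0,0],[0,0,0]],"rot":[[0,0,-0.14],[0,0,-0.28],[0,0,-0.42],[0,0,-0.56],[0,0,-0.7],[0,0,-0.84],[0,0,-0.98],[0,0,-1]],"jaw":[24,24,24,24,24,24,24,24]}'
python3 -m inch '{"translation":[[0,0,0],[0,0,0],[0,0,0],[0,0,0]],"rot":[[0,0,-0.14],[0,0,-0.28],[0,0,-0.33],[0,0,-0.33]],"jaw":[24,24,24,24]}'
python3 -c "
from h import *
s=r.read_state();C=cam('wrist',s)
print(s['width'],np.round(s['torque'],3),np.round(s['joint_positions'],3),2*np.arctan2(*s['eef_rot'][1::-1])*57.3,proj(C,[.508,-.057,.199]),proj(C,[.508,-.057,.2075]))
im=eyes.camera('wrist');cv2.imwrite('pics/w5.png',cv2.resize(im[250:420,250:390],None,fx=4.2,fy=3.5,interpolation=2))"
```

```text
time: 9.25
ee_pos: [0.5079, -0.0571, 0.193]
eef_rot: [0.192, 0.981, 0.001, 0.004]
ft_force: [-0.6, 0.7, 0.2]
width: 0.0243
time: 10.05
ee_pos: [0.5079, -0.0572, 0.193]
eef_rot: [0.657, 0.754, -0.001, 0.004]
ft_force: [-0.1, 0.5, -0.7]
width: 0.0238
time: 10.85
ee_pos: [0.5078, -0.0572, 0.1929]
eef_rot: [0.946, 0.325, -0.003, 0.003]
ft_force: [0.2, 0.3, 0.2]
width: 0.024
time: 11.25
ee_pos: [0.5078, -0.0573, 0.1929]
eef_rot: [0.987, 0.16, -0.004, 0.002]
ft_force: [-0.1, -0.3, -0.6]
width: 0.0243
0.024290231062285915 [-0.045  0.147  0.03 ] [-0.442  0.109  0.497  1.833 -0.049  1.219 -1.18 ] 18.413893203751517 [316.7393228  327.14473733] [316.73217256 338.68806862]
```

View pics/w5.png

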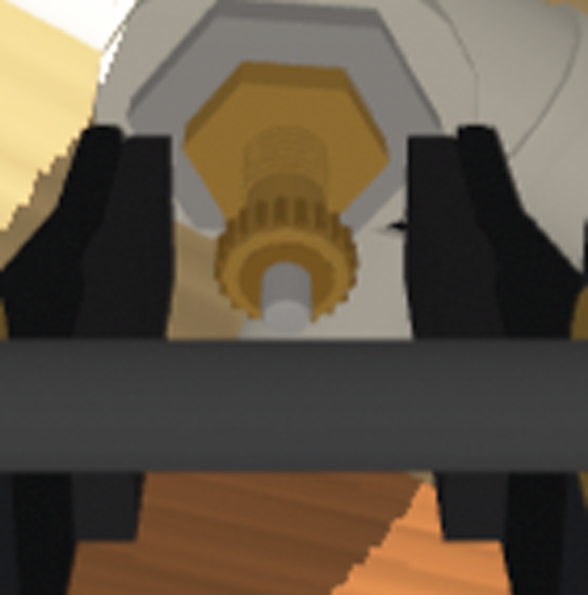

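The nut is free and centred between the pads at crop (287,270), and it has risen along the pin. I'll grip again and make the second stroke.

```bash
python3 -m inch '{"translation":[[0,0,0],[0,0,0],[0,0,0],[0,0,0],[0,0,0]],"rot":[[0,0,0],[0,0,0],[0,0,0],[0,0,0],[0,0,0]],"jaw":[5,5,5,5,5]}' 40
python3 -m inch '{"translation":[[0,0,0],[0,0,0],[0,0,0.002],[0,0,0.004],[0,0,0.004],[0,0,0.004],[0,0,0.004],[0,0,0.004]],"rot":[[0,0,0.14],[0,0,0.28],[0,0,0.42],[0,0,0.56],[0,0,0.7],[0,0,0.84],[0,0,0.98],[0,0,1]],"jaw":[5,5,5,5,5,5,5,5]}'
python3 -m inch '{"translation":[[0,0,0],[0,0,0],[0,0,0.002],[0,0,0.004],[0,0,0.004],[0,0,0.004],[0,0,0.004],[0,0,0.004]],"rot":[[0,0,0.14],[0,0,0.28],[0,0,0.42],[0,0,0.56],[0,0,0.7],[0,0,0.84],[0,0,0.98],[0,0,1]],"jaw":[5,5,5,5,5,5,5,5]}'
python3 -c "
from h import *
s=r.read_state();print(s['width'],np.round(s['torque'],3),2*np.arctan2(*s['eef_rot'][1::-1])*57.3)"
python3 -m inch '{"translation":[[0,0,0],[0,0,0],[0,0,0.002],[0,0,0.004],[0,0,0.004]],"rot":[[0,0,0.14],[0,0,0.28],[0,0,0.42],[0,0,0.5],[0,0,0.5]],"jaw":[5,5,5,5,5]}'
python3 -c "
from h import *
s=r.read_state();print(s['width'],np.round(s['torque'],3),2*np.arctan2(*s['eef_rot'][1::-1])*57.3)"
```

```text
time: 11.8
ee_pos: [0.5077, -0.0571, 0.1929]
eef_rot: [0.987, 0.161, -0.004, 0.002]
ft_force: [-2.0, 1.0, 0.2]
width: 0.0103
time: 12.6
ee_pos: [0.508, -0.0573, 0.1934]
eef_rot: [0.773, 0.634, -0.002, 0.004]
ft_force: [0.8, -0.5, -0.3]
width: 0.0099
time: 13.4
ee_pos: [0.5084, -0.0571, 0.194]
eef_rot: [0.353, 0.936, 0.001, 0.005]
ft_force: [2.1, 1.5, -1.0]
width: 0.0104
0.010419585611849316 [ 0.242 -0.579 -0.077] 138.69485067037118
time: 13.9
ee_pos: [0.5085, -0.0569, 0.1943]
eef_rot: [0.1, 0.995, 0.002, 0.005]
ft_force: [1.4, 1.5, -0.8]
width: 0.0099
0.009926354044323784 [ 0.326 -0.465 -0.045] 168.48352284845024
```

```bash
python3 -m inch '{"translation":[[0,0,0],[0,0,0.002],[0,0,0.002]],"rot":[[0,0,0.14],[0,0,0.25],[0,0,0.25]],"jaw":[5,5,5]}'
cat > t.py <<'E'
from h import *
s=r.read_state();print(s['width'],np.round(s['torque'],3),round(2*np.arctan2(*s['eef_rot'][1::-1])*57.3,1),round(s['joint_positions'][6],3))
E
python3 t.py
python3 -m inch '{"translation":[[0,0,0],[0,0,0],[0,0,0]],"rot":[[0,0,0.07],[0,0,0.12],[0,0,0.12]],"jaw":[5,5,5]}'
python3 t.py
python3 -m inch '{"translation":[[0,0,0],[0,0,0],[0,0,0]],"rot":[[0,0,0.07],[0,0,0.12],[0,0,0.12]],"jaw":[5,5,5]}'
python3 t.py
```

```text
time: 14.2
ee_pos: [0.5085, -0.0568, 0.1944]
eef_rot: [-0.028, 1.0, 0.003, 0.004]
ft_force: [0.9, 1.8, -0.9]
width: 0.0101
0.010106620785859664 [ 0.366 -0.33  -0.042] 183.3 1.688
time: 14.5
ee_pos: [0.5085, -0.0568, 0.1944]
eef_rot: [-0.088, 0.996, 0.003, 0.004]
ft_force: [2.0, 0.7, -1.4]
width: 0.0103
0.010333361112067613 [ 0.297 -0.3   -0.021] 190.1 1.808
time: 14.8
ee_pos: [0.5085, -0.0567, 0.1944]
eef_rot: [-0.148, 0.989, 0.003, 0.004]
ft_force: [0.6, 1.6, -1.7]
width: 0.0105
0.010485809305179568 [ 0.275 -0.228 -0.025] 197.0 1.929
```

```bash
for i in 1; do python3 -m inch '{"translation":[[0,0,0.001]],"rot":[[0,0,0.1]],"jaw":[5]}' >/dev/null; python3 t.py
python3 -m inch '{"translation":[[0,0,0.001]],"rot":[[0,0,0.1]],"jaw":[5]}' >/dev/null; python3 t.py
python3 -m inch '{"translation":[[0,0,0.001]],"rot":[[0,0,0.1]],"jaw":[5]}'; python3 t.py; done
python3 -c "
from h import *
s=r.read_state();C=cam('wrist',s)
im=eyes.camera('wrist');cv2.imwrite('pics/w6.png',cv2.resize(im[250:420,250:390],None,fx=4.2,fy=3.5,interpolation=2))"
```

```text
0.010052142648325822 [ 0.237 -0.26  -0.102] 202.7 2.029
0.009871847225891621 [ 0.245 -0.243 -0.101] 208.6 2.131
time: 15.1
ee_pos: [0.5084, -0.0566, 0.1946]
eef_rot: [-0.296, 0.955, 0.004, 0.003]
ft_force: [1.0, 0.7, -0.7]
width: 0.0104
0.010360232299213061 [ 0.322 -0.282 -0.127] 214.5 2.233
```

```bash
python3 -m inch '{"translation":[[0,0,0]],"rot":[[0,0,0.08]],"jaw":[5]}' >/dev/null; python3 t.py
python3 -m inch '{"translation":[[0,0,0]],"rot":[[0,0,0.08]],"jaw":[5]}' >/dev/null; python3 t.py
python3 -m inch '{"translation":[[0,0,0]],"rot":[[0,0,0.08]],"jaw":[5]}'; python3 t.py
```

```text
0.01021248629080164 [ 0.346 -0.219 -0.241] 219.3 2.318
0.010414795884585036 [ 0.389 -0.378  0.122] 223.9 2.398
time: 15.45
ee_pos: [0.5085, -0.0563, 0.1945]
eef_rot: [-0.41, 0.912, 0.004, 0.003]
ft_force: [1.1, 1.1, -1.1]
width: 0.0103
0.010266114043469544 [ 0.248 -0.244  0.006] 228.5 2.478
```

The moment spiked to -0.24 N m and then let go, so the nut reached its stop and slipped. It may have rolled back a little, so I'll re-grip and take it up gently in small steps.

```bash
python3 -m inch '{"translation":[[0,0,0],[0,0,0],[-0.005,-0.006,0],[-0.005,-0.006,0],[-0.005,-0.006,0],[-0.005,-0.006,0],[-0.005,-0.006,0],[-0.005,-0.006,0],[-0.005,-0.006,0],[-0.005,-0.006,0],[-0.005,-0.006,0],[-0.005,-0.006,0],[-0.005,-0.006,0]],"rot":[[0,0,0],[0,0,0],[0,0,-0.14],[0,0,-0.28],[0,0,-0.42],[0,0,-0.56],[0,0,-0.7],[0,0,-0.7],[0,0,-0.7],[0,0,-0.7],[0,0,-0.7],[0,0,-0.7],[0,0,-0.7]],"jaw":[24,24,24,24,24,24,24,24,5,5,5,5,5]}' 60; python3 t.py
python3 -m inch '{"translation":[[0,0,0]],"rot":[[0,0,0.05]],"jaw":[5]}' >/dev/null; python3 t.py
python3 -m inch '{"translation":[[0,0,0]],"rot":[[0,0,0.05]],"jaw":[5]}' >/dev/null; python3 t.py
python3 -m inch '{"translation":[[0,0,0]],"rot":[[0,0,0.05]],"jaw":[5]}' ; python3 t.py
```

```text
time: 16.75
ee_pos: [0.508, -0.0568, 0.1945]
eef_rot: [-0.056, 0.998, 0.003, 0.004]
ft_force: [-0.2, 0.2, 0.3]
width: 0.0095
0.009545718232600989 [0.207 0.08  0.008] 186.5 1.744
0.00953287413580517 [ 0.065  0.069 -0.107] 189.5 1.798
0.009470401340006766 [ 0.162  0.066 -0.074] 192.6 1.853
time: 17.05
ee_pos: [0.508, -0.0569, 0.1945]
eef_rot: [-0.137, 0.991, 0.003, 0.004]
ft_force: [-0.4, 0.2, 0.9]
width: 0.0096
0.0095845873498023 [ 0.192  0.073 -0.08 ] 195.8 1.907
```

```bash
python3 -m inch '{"translation":[[0,0,0]],"rot":[[0,0,0.05]],"jaw":[5]}' >/dev/null; python3 t.py
python3 -m inch '{"translation":[[0,0,0]],"rot":[[0,0,0.05]],"jaw":[5]}' >/dev/null; python3 t.py
python3 -m inch '{"translation":[[0,0,0]],"rot":[[0,0,0.05]],"jaw":[5]}' ; python3 t.py
```

```text
0.00959111530272856 [ 0.134  0.069 -0.041] 198.9 1.962
0.009211881659320523 [ 0.121  0.063 -0.155] 202.0 2.017
time: 17.35
ee_pos: [0.508, -0.0569, 0.1946]
eef_rot: [-0.218, 0.976, 0.004, 0.004]
ft_force: [0.4, -0.1, 0.3]
width: 0.0094
0.009434962976734984 [ 0.139  0.045 -0.172] 205.2 2.072
```

```bash
python3 -m inch '{"translation":[[0,0,0]],"rot":[[0,0,0.04]],"jaw":[5]}' >/dev/null; python3 t.py
python3 -c "
from h import *
eyes.camera('wrist')";python3 t.py
```

```text
0.009259095297850104 [ 0.18   0.082 -0.26 ] 207.7 2.117
0.009561712876004418 [ 0.209  0.112 -0.237] 207.8 2.119
```

A steady -0.24 N m while stationary means the nut is at its stop. I'll release it, rise, close the jaws and look.

```bash
python3 -m inch '{"translation":[[0,0,0],[0,0,0],[0,0,0],[0,0,0.3],[0,0,0.6],[0,0,0.6],[0,0,0.6],[0,0,0.6],[0,0,0.6]],"rot":[[0,0,0],[0,0,0],[0,0,0],[0,0,0],[0,0,0],[0,0,0],[0,0,0],[0,0,0],[0,0,0]],"jaw":[24,24,24,24,24,0,0,0,0]}'
python3 t.py
python3 -c "
from h import *
s=r.read_state();C=cam('wrist',s)
print(proj(C,[.508,-.057,.2075]))
im=eyes.camera('wrist')
T=cam('top');g=proj(T,[.4656,-.1988,.2]);t=eyes.camera('top')
S=eyes.camera('scene')
rs=lambda a:cv2.resize(a,(400,400),interpolation=2)
cv2.imwrite('pics/w7.png',np.hstack([rs(im[210:370,240:400]),rs(S[170:210,255:295])]))
cv2.imwrite('pics/g1.png',rs(t[300:350,440:490]))"
```

```text
time: 18.4
ee_pos: [0.5075, -0.0569, 0.2536]
eef_rot: [-0.24, 0.971, 0.004, 0.003]
ft_force: [0.2, 0.7, 0.3]
width: 0.0028
0.002800500956670996 [0.026 0.004 0.026] 207.8 2.105
[317.97655092 277.62891453]
```

View pics/w7.png

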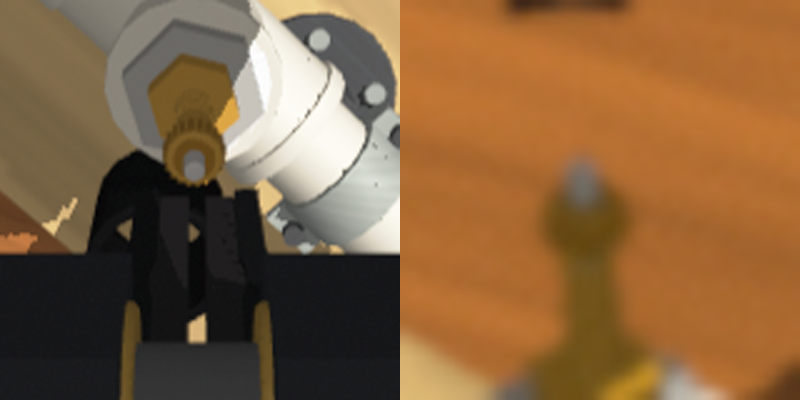

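The nut is visibly higher, and the tip is at (317.6,276), against (318,277.6) predicted. I'll come down towards it and press in small steps.

```bash
python3 -m inch '{"translation":[[0.004,0,-0.15],[0.004,0,-0.28],[0.004,0,-0.31],[0.004,0,-0.31]],"rot":[[0,0,0],[0,0,0],[0,0,0],[0,0,0]],"jaw":[0,0,0,0]}'
python3 -m inch '{"translation":[[0,0,-0.01],[0,0,-0.01]],"rot":[[0,0,0],[0,0,0]],"jaw":[0,0]}'
python3 -m inch '{"translation":[[0,0,-0.01],[0,0,-0.01]],"rot":[[0,0,0],[0,0,0]],"jaw":[0,0]}'
```

```text
time: 18.95
ee_pos: [0.5078, -0.0569, 0.2224]
eef_rot: [-0.24, 0.971, 0.004, 0.002]
ft_force: [0.7, 0.4, 0.2]
width: 0.0007
time: 19.15
ee_pos: [0.5079, -0.0569, 0.2217]
eef_rot: [-0.24, 0.971, 0.004, 0.003]
ft_force: [-0.7, -0.1, -0.3]
width: 0.0006
time: 19.35
ee_pos: [0.508, -0.0569, 0.221]
eef_rot: [-0.24, 0.971, 0.004, 0.003]
ft_force: [0.8, 0.6, 0.2]
width: 0.0001
```

```bash
python3 -m inch '{"translation":[[0,0,-0.01],[0,0,-0.01]],"rot":[[0,0,0],[0,0,0]],"jaw":[0,0]}' | grep -E "ee_pos|force"
python3 -m inch '{"translation":[[0,0,-0.01],[0,0,-0.01]],"rot":[[0,0,0],[0,0,0]],"jaw":[0,0]}'| grep -E "ee_pos|force"
python3 -m inch '{"translation":[[0,0,-0.01],[0,0,-0.01]],"rot":[[0,0,0],[0,0,0]],"jaw":[0,0]}'| grep -E "ee_pos|force"
```

```text
ee_pos: [0.508, -0.0569, 0.2199]
ft_force: [1.1, -0.7, 0.0]
ee_pos: [0.5081, -0.0569, 0.219]
ft_force: [-0.7, 0.2, 1.6]
ee_pos: [0.5081, -0.0569, 0.218]
ft_force: [-0.6, 0.1, 2.1]
```

```bash
python3 -m inch '{"translation":[[0,0,-0.007],[0,0,-0.007]],"rot":[[0,0,0],[0,0,0]],"jaw":[0,0]}' | grep -E "ee_pos|force"
python3 -m inch '{"translation":[[0,0,-0.007],[0,0,-0.007]],"rot":[[0,0,0],[0,0,0]],"jaw":[0,0]}'| grep -E "ee_pos|force"
```

```text
ee_pos: [0.5081, -0.0569, 0.2174]
ft_force: [-1.0, 1.2, 4.8]
ee_pos: [0.5082, -0.0569, 0.2168]
ft_force: [-2.3, 0.2, 4.1]
```

```bash
python3 -m inch '{"translation":[[0,0,-0.004],[0,0,-0.004],[0,0,-0.004],[0,0,-0.004]],"rot":[[0,0,0],[0,0,0],[0,0,0],[0,0,0]],"jaw":[0,0,0,0]}' | grep -E "ee_pos|force"
cat > g.py <<'E'
from h import *
import sys
t=eyes.camera('top');T=cam('top')
h=cv2.cvtColor(t,cv2.COLOR_BGR2HSV).astype(int)
def pts(m):
    ys,xs=np.nonzero(m[300:352,438:492]);return np.array([onz(T,(x+438,y+300),.2)[:2] for x,y in zip(xs,ys)])
c=onz(T,(464,325),.2)[:2]
red=pts(((h[...,0]<8)|(h[...,0]>172))&(h[...,1]>120)&(h[...,2]>70)); gr=pts((h[...,0]>40)&(h[...,0]<85)&(h[...,1]>80))
red=red[np.linalg.norm(red-c,axis=1)<.03];gr=gr[np.linalg.norm(gr-c,axis=1)<.033]
f=lambda p:np.degrees(np.arctan2(*(p.mean(0)-c)[::-1]))
b=np.degrees(np.arctan2(.1421,.0423)) # board +y bearing
print("red",len(red),f(red),"green",len(gr),f(gr) if len(gr) else None,"zero bearing",b+45,"angle",np.radians((b+45-f(red))%360))
cv2.imwrite(sys.argv[1],cv2.resize(t[290:360,430:500],(420,420),interpolation=2))
E
python3 g.py pics/g2.png; python3 -c "
from h import *
print(r.read_state()['ft_force'],r.read_state()['time'])"
```

```text
ee_pos: [0.5082, -0.0569, 0.2165]
ft_force: [-1.2, -0.1, 5.6]
[-2.28541059  0.37338386  4.61839258] 20.8Traceback (most recent call last):
  File "g.py", line 9, in <module>
    red=red[np.linalg.norm(red-c,axis=1)<.03];gr=gr[np.linalg.norm(gr-c,axis=1)<.033]
                           ~~~^~
ValueError: operands could not be broadcast together with shapes (0,) (2,)
```

```bash
python3 -m inch '{"translation":[[0,0,-0.003],[0,0,-0.003],[0,0,-0.003],[0,0,-0.003],[0,0,-0.003]],"rot":[[0,0,0],[0,0,0],[0,0,0],[0,0,0],[0,0,0]],"jaw":[0,0,0,0,0]}' | grep -E "ee_pos|force"
python3 -c "
from h import *
t=eyes.camera('top');s=eyes.camera('scene')
cv2.imwrite('pics/g2.png',np.hstack([cv2.resize(t[285:365,425:505],(400,400),interpolation=2),cv2.resize(s[128:188,183:243],(400,400),interpolation=2)]))
print(r.read_state()['ft_force'])"
```

```text
ee_pos: [0.5082, -0.0569, 0.2164]
ft_force: [-2.0, 0.3, 5.7]
[-2.48905797  0.35876315  6.27615423]
```

View pics/g2.png

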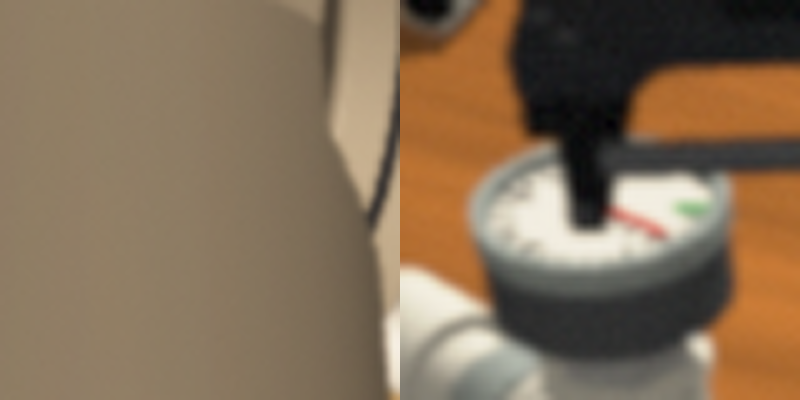

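The top camera's view is blocked by the arm. The scene camera shows the red needle at about crop (635,222), sinking towards the green mark at (692,210). The force is about 6 N, so I'll keep holding.

```bash
python3 -m inch '{"translation":[[0,0,-0.003],[0,0,-0.003],[0,0,-0.003],[0,0,-0.003],[0,0,-0.003],[0,0,-0.003],[0,0,-0.003],[0,0,-0.003],[0,0,-0.003],[0,0,-0.003],[0,0,-0.003],[0,0,-0.003],[0,0,-0.003],[0,0,-0.003],[0,0,-0.003],[0,0,-0.003],[0,0,-0.003],[0,0,-0.003],[0,0,-0.003],[0,0,-0.003]],"rot":[[0,0,0],[0,0,0],[0,0,0],[0,0,0],[0,0,0],[0,0,0],[0,0,0],[0,0,0],[0,0,0],[0,0,0],[0,0,0],[0,0,0],[0,0,0],[0,0,0],[0,0,0],[0,0,0],[0,0,0],[0,0,0],[0,0,0],[0,0,0]],"jaw":[0,0,0,0,0,0,0,0,0,0,0,0,0,0,0,0,0,0,0,0]}'
cat > g.py <<'E'
from h import *
s=eyes.camera('scene');S=cam('scene')
h=cv2.cvtColor(s,cv2.COLOR_BGR2HSV).astype(int)[145:180,190:236]
c=np.array([.4656,-.1988])
def P(m):
    ys,xs=np.nonzero(m);p=np.array([onz(S,(x+190,y+145),.199)[:2] for x,y in zip(xs,ys)]).reshape(-1,2)
    p=p[np.linalg.norm(p-c,axis=1)<.028]; return len(p),np.degrees(np.arctan2(*(p.mean(0)-c)[::-1])) if len(p) else None
print("red",P(((h[...,0]<5)|(h[...,0]>172))&(h[...,1]>120)&(h[...,2]>80)),"green",P((h[...,0]>40)&(h[...,0]<85)&(h[...,1]>80)))
print("zero",np.degrees(np.arctan2(.1421,.0423))+45)
print(r.read_state()['ft_force'])
cv2.imwrite('pics/g3.png',cv2.resize(s[128:188,183:243],(400,400),interpolation=2))
E
python3 g.py
```

```text
time: 23.4
ee_pos: [0.5083, -0.0569, 0.2164]
eef_rot: [-0.24, 0.971, 0.004, 0.003]
ft_force: [-2.1, 0.5, 6.4]
width: 0.0004
red (0, None) green (1, np.float64(-132.41074351806964))
zero 118.42290563740524
[-2.43233489 -0.01429432  7.12451429]
```

View pics/g3.png

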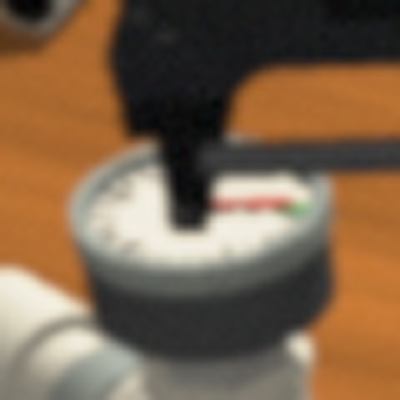

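The needle at (215–285,203) now lies on the green mark at (297,208), which is zero. I'll hold about 1 s longer, then rise straight up and step aside.

```bash
python3 -m inch '{"translation":[[0,0,-0.001],[0,0,-0.001],[0,0,-0.001],[0,0,-0.001],[0,0,-0.001],[0,0,-0.001],[0,0,-0.001],[0,0,-0.001],[0,0,-0.001],[0,0,-0.001],[0,0,0.1],[0,0,0.4],[0,0,0.8],[0,0,0.8]],"rot":[[0,0,0],[0,0,0],[0,0,0],[0,0,0],[0,0,0],[0,0,0],[0,0,0],[0,0,0],[0,0,0],[0,0,0],[0,0,0],[0,0,0],[0,0,0],[0,0,0]],"jaw":[0,0,0,0,0,0,0,0,0,0,0,0,0,0]}'
python3 -m inch '{"translation":[[0,0.4,0.2],[0,0.8,0.2],[0,0.8,0.2]],"rot":[[0,0,0],[0,0,0],[0,0,0]],"jaw":[0,0,0]}'
python3 -c "
from h import *
s=r.read_state();C=cam('wrist',s)
w=eyes.camera('wrist');g=eyes.camera('scene')
print(s['ft_force'],proj(C,[.508,-.057,.2075]))
rs=lambda a:cv2.resize(a,(400,300),interpolation=2)
cv2.imwrite('pics/f.png',np.vstack([np.hstack([rs(w),rs(g[150:225,180:280])]),np.hstack([rs(g[180:225,245:305]),rs(g[140:365,120:420])])]))"
```

```text
time: 24.85
ee_pos: [0.5102, -0.0572, 0.3016]
eef_rot: [-0.24, 0.971, 0.003, 0.007]
ft_force: [1.4, -0.9, -0.8]
width: 0.0007
time: 25.15
ee_pos: [0.5101, 0.0289, 0.3219]
eef_rot: [-0.244, 0.97, 0.004, 0.007]
ft_force: [-0.5, -0.5, 0.0]
width: 0.0006
[-0.49665317 -0.50089693  0.01178558] [201.57936919 172.55505269]
```

View pics/f.png

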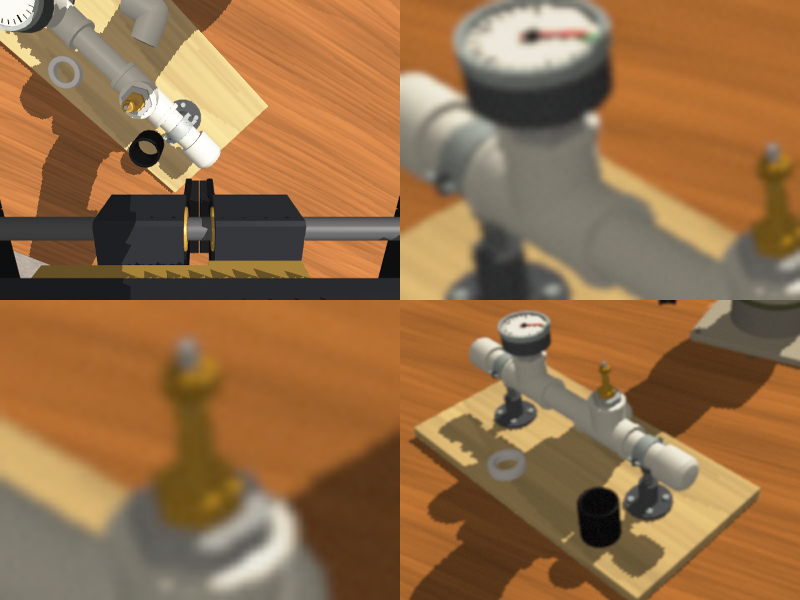

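The final picture shows the needle on the green zero mark, the nut high on the pin, the pin upright and sprung back, and the coupling, tape and elbow in place. The robot is touching nothing, so I'm handing in.

```bash
python3 -c "
from bench import r
print(r.close_job())"
```

```text
the job is handed in; nothing more can be done
None
```

The air is out of the manifold and the job is handed in at about 25 s on the robot's clock, with no verdict reported.

- **Lock nut:** I unscrewed it anticlockwise in two strokes. It slipped once at the stop, so I gripped it again and turned about 20° more, until it held against a steady 0.24 N m (its thread takes about 0.1). Then I let go and left it open.
- **Valve tip:** I pressed it down with closed fingers, with readings up to about 7 N (12 N bends it). I held it until the needle reached zero and about a second longer.
- **Last checks:** The final pictures show the needle on the green mark, the nut high, the pin upright and sprung back, and the loose fittings apparently where they were. The wrist force was near zero.
- **Checks that failed:** My colour-mask reading of the needle failed in both views: the arm blocked the top camera, and the scene mask found no red. I judged zero by eye from two scene pictures. I judged the nut's final position by torque and by its height in the pictures, and did not measure its angle.

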